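# Stack a seal and gauge it under the spring arm

## Task

Lay the wide rubber disc flat and centred on the fixture's round plate, then the small steel disc flat and centred on top of it. Then swing the fixture's spring-loaded gauge arm, the one with the upright black handle, over the stack, right up to its stop, and finish while still holding it there: the program ends with the gripper keeping the arm against the stop, the stack still centred. Leave the other things on the bench where they are.

Things in the scene. Friction and masses are not known exactly. Their poses are not given: they have to be found in the camera images.
- fixture: Fixed gauging fixture: an aluminium base slab 225 x 115 x 12 mm with a round plate, a pivot post and a stop pin. Origin on the table under the plate's centre; +x runs from the plate to the pivot post, z up. The slab reaches from x = -55 to 170 mm and y = -57 to 57 mm. The stop pin (12 mm thick, top at z = 72 mm) stands at x = 70, y = -15 mm.
- plate_top (a point): Centre of the top face of the round steel plate, 68 mm in diameter, 22 mm above the table; flat, no rim. Axes as the fixture's.
- pivot (a point): On the vertical axis of the gauge arm's pivot, at the height of the arm's underside (60 mm above the table), 120 mm from the plate's centre along the fixture's +x. The pivot's top is 80 mm above the table. Axes as the fixture's.
- handle (a point): Middle of the usable height of the gauge arm's handle, 100 mm above the table: a black upright round pin, 16 mm in diameter, standing from 70 to 125 mm above the table at the arm's free end, 180 mm from the pivot axis. It moves with the arm. The point's -x axis points from the pivot out along the arm.
- gauge_arm (a joint): Angle of the gauge arm about its vertical pivot axis, rad, growing counter-clockwise seen from above. 0: parked by its spring, the arm pointing from the pivot in the fixture's direction (-0.454, 0.891). 1.1: hard stop, the arm pointing along the fixture's -x over the plate. The spring (0.74 N m per rad) pushes back with 2.5 N at the handle when parked, 7 N at the stop; let go, it returns to 0.
- ring_head (a point): Centre of the underside of the open ring (46 mm across) in the gauge arm, 120 mm from the pivot axis and 60 mm from the handle; at the stop it stands over the plate's centre, 38 mm above the plate. The arm is a flat aluminium bar 18 mm wide, its underside 60 and its top 70 mm above the table. Axes as the handle's.
- wide_disc: Black rubber disc, 52 mm in diameter, 14 mm thick, about 40 g, lying flat on the table at the start. Origin at the centre of its underside, z up along its axis.
- small_disc: Bare steel disc, 40 mm in diameter, 12 mm thick, about 115 g, lying flat on the table at the start. Origin at the centre of its underside, z up along its axis.
- nut: Bystander: black plastic coupling ring, 38 mm across, 24 mm bore, 16 mm high, flat on the table. Origin at the centre of its underside.
- plug_a: Bystander: black connector plug standing upright, 30 mm across at the foot, 68 mm high. Origin at the centre of its underside.
- plug_b: Bystander: another such plug, standing upright. Origin at the centre of its underside.
- seal_jar: Bystander: pale plastic jar, 64 mm in diameter, 85 mm high. Origin at the centre of its underside.
- screwdriver: Bystander: screwdriver lying on the table along its own x. Origin on its underside.
- block: Bystander: small aluminium block 50 x 35 x 25 mm. Origin at the centre of its underside.
Not all that is in view belongs to the job. Of the things that look like the small_disc, the larger one is meant. Leave any yellow look-alike of the wide_disc alone.

How it is judged:
On the way, in this order (a step that is already met when the one before it is completed fails the run):
1. the wide disc lies flat and centred on the plate, let go, before the small one is on it (horizontal distance between wide_disc and plate_top below 0.007 m and z of wide_disc in the frame of plate_top between -0.003 and 0.003 m and angle between wide_disc's own z axis and vertical below 0.1 rad and contact force between wide_disc and the fingers below 0.2 N and horizontal distance between small_disc and plate_top above 0.04 m), for 0.2 s.
2. the small disc lies flat and centred on the wide one, let go (horizontal distance between each of wide_disc, small_disc and plate_top below 0.007 m and z of wide_disc in the frame of plate_top between -0.003 and 0.003 m and angle between each of wide_disc, small_disc's own z axis and vertical below 0.1 rad and z of small_disc in the frame of plate_top between 0.011 and 0.017 m and contact force between each of wide_disc, small_disc and the fingers below 0.2 N), for 0.2 s.
At the end, for the whole second after the job is handed in: Both discs lie flat (within 0.1 rad), wide below and small above, each within 7 mm of the plate's centre, touched neither by the fingers nor by the arm; the gauge arm stands still at its stop (above 1.06 of 1.1 rad) with the fingers pressing on it with more than 2 N (all of step 2 and value of joint gauge_arm above 1.06 rad and velocity of joint gauge_arm between -0.1 and 0.1 rad/s and contact force between gauge_arm and the fingers above 2 N and contact force between gauge_arm and wide_disc below 0.2 N and contact force between gauge_arm and small_disc below 0.2 N); the arm keeps its last pose, push and grip.
It fails at once if another thing on the bench is moved more than 25 mm (distance of any of nut, plug_a, plug_b, seal_jar, screwdriver, block from where it was at the start of the episode above 0.025 m).
It also fails if it takes over 72 s, if anything falls off the work surface, if the arm or the gripper's body presses on something with over 40 N, if the wrist force passes 120 N, or if a joint passes its speed limit or range.

## Robot

A 6-joint arm with a two-finger parallel gripper is mounted at the origin on the work surface. World frame = base frame: x ahead of the robot, y to its left, z up, the work surface at z = 0. Lengths are in m, angles in rad, forces in N, time in s.
With the tool pointing down it reaches from about 0.425 to 0.95 m from the base axis. Payload 14.7 kg.
Tool frame: the origin (TCP) lies on the centre line of the jaws, within the pads' length; the fingertips stand 19 mm ahead of it and the grasp point (between the pads) is the TCP; x points along the fingers, y is the direction in which the jaws open and shut, and the axes are right-handed (so a half turn about x gives the same grasp; the last joint's range is limited). The gripper opens to 85 mm and grips with 20 to 120 N. Pads are 22 mm wide; open, the fingers measure 114 mm over their backs; the gripper's body (76 mm by 85 mm) begins 54 mm behind the grasp point. The pads swing forward as they close: fully open they stand 13 mm farther back than shut.
Start: joints at [1.267, 0.48, 1.596, -0, 1.065, -0.047], TCP at [0.165, 0.629, 0.25] pointing down, gripper open.
Joint ranges: [-2.75, 2.75], [-0.82, 2.05], [0.23, 2.67], [-1.56, 4.7], [0.09, 2.69], [-2.92, 2.92]. Speed limits (rad/s): [1.89, 1.89, 2.39, 3.01, 3.01, 3.01].

## Interface

Orientations are given as a unit quaternion [x, y, z, w].
In Python, from cell import * gives the robot as it stands. The module is installed in compiled form; this text tells all that it offers. Calls block until the motion is done:
- move_ptp(position, orientation): joint-space move of the TCP to a pose.
- move_straight(position, velocity=0.15, rotation=None, f_stop=None): straight line of the TCP; rotation=None keeps the orientation; velocity is the mean speed in m/s. With f_stop (N) it stops when the force on the tool has changed by that much, and returns True; else False.
- set_joints(angles): joint-space move.
- ungrasp() and gripper_close(): open the fingers fully, or close them until they stop; the grip force is fixed at half the most.
- wait(seconds).
- inverse_kinematics(position, orientation): joint angles nearest the present ones, or None.
- state(): the state.
- grab_frame(name): name is "side" or "top" or "wrist"; returns a dict with "frame" (480x640x3 uint8, red, green, blue), "fx", "fy", "cx", "cy" (pixels), "dist_coeffs" ([k1, k2, p1, p2, k3] as OpenCV has them; the pictures are not rectified), "eye" and "rotation" of the camera in the world; the wrist camera has in their place "tool_from_camera" (4x4, takes a point from camera to tool coordinates, whose origin is the TCP and whose axes are the tool frame's). Camera axes: x right, y down, z forward; pixel columns grow to the right and rows downward; lengths in m; the calibration is good to about 2 mm. A picture is of the moment at which its call begins: read the wrist's pose just before it. There is no depth.
A pose or a line that the arm cannot do raises PlanningError and nothing moves.
- finish_job(): hands the job in, once; it reports no verdict.
The state is a dict: "time_s": time; "joint_positions": joint angles; "joint_velocities": joint speeds; "joint_torque": joint torques, N m; "ee_pos": TCP position; "tcp_rot": TCP orientation; "contact_force": force on the tool from outside, world axes, zero at the start; "wrist_torque": the same for the moment, N m; "gripper_width": finger opening in m.
Only numpy, scipy, OpenCV 4.12 (cv2) and the standard library are available. Lean on these libraries where they do the work, as an engineer would, in place of code of your own. Each camera call takes 0.05 s, during which the arm holds its last target.

## Working session

There is one attempt and no reset: what is moved stays moved. The work goes in short steps, each a Python script; the robot and the scene stay as the last script left them, time stands still between calls to the robot, and variables do not carry over. Pictures are saved under pics/ and viewed, and the job is handed in when it is done.

```bash
mkdir -p pics; python3 - <<'E'
from cell import *
import cv2
s=state();print(s)
for n in ["side","top","wrist"]:
    g=grab_frame(n);cv2.imwrite(f"pics/{n}0.png",g["frame"][:,:,::-1])
    print(n,{k:v for k,v in g.items() if k!="frame"})
E
```

```text
{'time_s': 0.0, 'joint_positions': array([ 1.26741396e+00,  4.80845022e-01,  1.59685912e+00, -1.88021645e-05,
        1.06509196e+00, -4.65928960e-02]), 'joint_velocities': array([-0.00203315,  0.00128407, -0.00050159, -0.00081858,  0.00066071,
       -0.0011818 ]), 'joint_torque': array([ 5.89790707e-04, -9.50641251e+01, -4.30164421e+01,  3.95459426e-05,
        1.24367248e-02,  2.26157610e-06]), 'ee_pos': array([0.16495188, 0.62832835, 0.24966932]), 'tcp_rot': array([ 0.09011634,  0.70135502, -0.09095633,  0.70121832]), 'contact_force': array([-0.69120017, -0.19643431, -0.88728086]), 'wrist_torque': array([ 0.05664389, -0.03389592,  0.0113288 ]), 'gripper_width': 0.08536750968622159}
side {'fx': 599.1401124813827, 'fy': 599.1401124813827, 'cx': 319.57524529748616, 'cy': 229.6513141116982, 'dist_coeffs': array([-0.0998577,  0.       ,  0.       ,  0.       ,  0.       ]), 'eye': array([ 0.42145542, -0.83809826,  0.8673242 ]), 'rotation': array([ 0.91713638, -0.08491939,  0.02930791, -0.38831766])}
top {'fx': 544.2699208979936, 'fy': 544.2699208979936, 'cx': 312.08731618002406, 'cy': 255.30180827867568, 'dist_coeffs': array([-0.14116513,  0.        ,  0.        ,  0.        ,  0.        ]), 'eye': array([ 0.50151632, -0.05510785,  1.1250528 ]), 'rotation': array([ 0.70880725, -0.70407705,  0.02946684, -0.03161498])}
wrist {'fx': 415.3127801157404, 'fy': 415.3127801157404, 'cx': 324.657883488845, 'cy': 242.19611184791017, 'dist_coeffs': array([0.01844312, 0.        , 0.        , 0.        , 0.        ]), 'tool_from_camera': array([[-1.02565391e-03, -3.25479801e-01,  9.45548437e-01,
        -1.23949072e-01],
       [ 9.99998923e-01,  6.58610045e-04,  1.31142628e-03,
         8.88620579e-04],
       [-1.04959046e-03,  9.45548764e-01,  3.25478775e-01,
        -8.51174794e-02],
       [ 0.00000000e+00,  0.00000000e+00,  0.00000000e+00,
         1.00000000e+00]])}
```

View pics/top0.png

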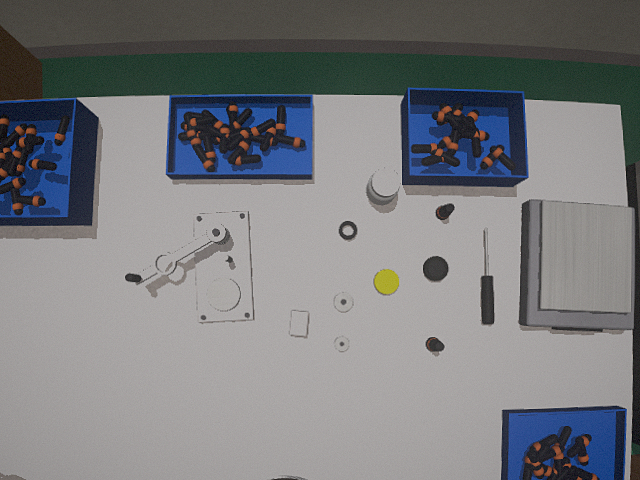

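View pics/side0.png

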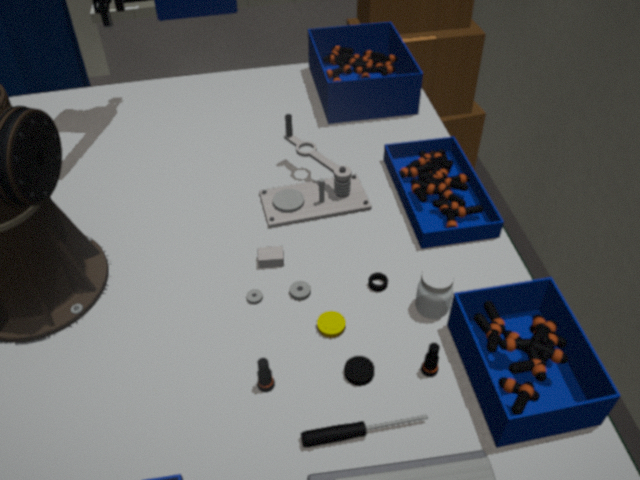

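View pics/wrist0.png

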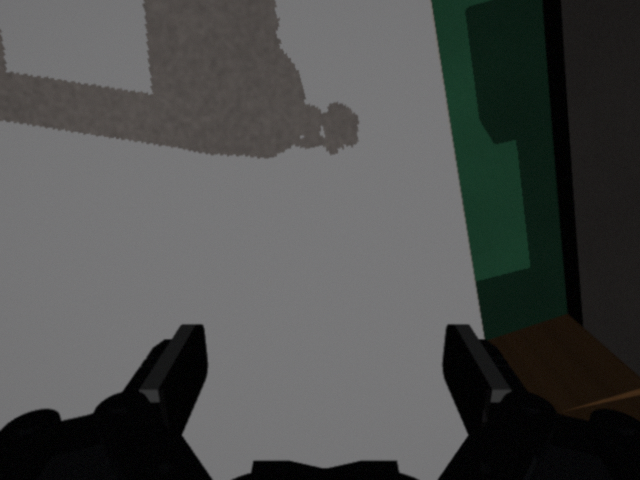

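```bash
cat > h.py <<'E'
from cell import *
import numpy as np, cv2
from scipy.spatial.transform import Rotation as R
def campose(g,s=None):
    if "eye" in g: return np.array(g["eye"]),R.from_quat(g["rotation"]).as_matrix()
    T=g["tool_from_camera"];Rt=R.from_quat(s["tcp_rot"]).as_matrix()
    return s["ee_pos"]+Rt@T[:3,3],Rt@T[:3,:3]
def K(g): return np.array([[g["fx"],0,g["cx"]],[0,g["fy"],g["cy"]],[0,0,1]])
def pix2w(g,uv,z,s=None):
    e,M=campose(g,s)
    n=cv2.undistortPoints(np.array(uv,float).reshape(-1,1,2),K(g),g["dist_coeffs"]).reshape(-1,2)
    d=np.c_[n,np.ones(len(n))]@M.T
    return e+d*((z-e[2])/d[:,2])[:,None]
def w2pix(g,P,s=None):
    e,M=campose(g,s)
    Rc=M.T
    return cv2.projectPoints(np.array(P,float).reshape(-1,1,3),cv2.Rodrigues(Rc)[0],-Rc@e,K(g),g["dist_coeffs"])[0].reshape(-1,2)
def crop(img,name,x0,y0,x1,y1,k):
    c=cv2.resize(img[y0:y1,x0:x1,::-1],None,fx=k,fy=k,interpolation=cv2.INTER_CUBIC);cv2.imwrite(name,c)
def down(yaw):
    # tool x down, tool y at angle yaw in world
    x=np.array([0,0,-1.]);y=np.array([np.cos(yaw),np.sin(yaw),0]);return R.from_matrix(np.c_[x,y,np.cross(x,y)]).as_quat()
E
python3 - <<'E'
from h import *
g=grab_frame("top")
for n,p,z in [("wide",(435,268),.014),("small",(343,301),.012),("smaller",(342,344),.01),("yellow",(387,281),.014),("plate",(224,294),.022),("pivot",(218,232),.08),("handletop",(131,277.5),.125),("nut",(348,230),.016),("block",(299,323),.025)]:
    print(n,pix2w(g,p,z)[0].round(4))
f=g["frame"]
crop(f,"pics/c1.png",310,190,510,360,4)
crop(f,"pics/c2.png",115,200,265,330,5)
s=state();print(R.from_quat(s["tcp_rot"]).as_matrix().round(3))
E
```

```text
wide [ 0.5732 -0.3046  0.014 ]
small [ 0.5047 -0.1151  0.012 ]
smaller [ 0.4172 -0.1135  0.01  ]
yellow [ 0.546 -0.205  0.014]
plate [0.517 0.127 0.022]
pivot [0.6363 0.1316 0.08  ]
handletop [0.5442 0.2866 0.125 ]
nut [ 0.6503 -0.1249  0.016 ]
block [ 0.4599 -0.026   0.025 ]
[[-0.     0.254  0.967]
 [-0.001  0.967 -0.254]
 [-1.    -0.001 -0.   ]]
```

View pics/c1.png

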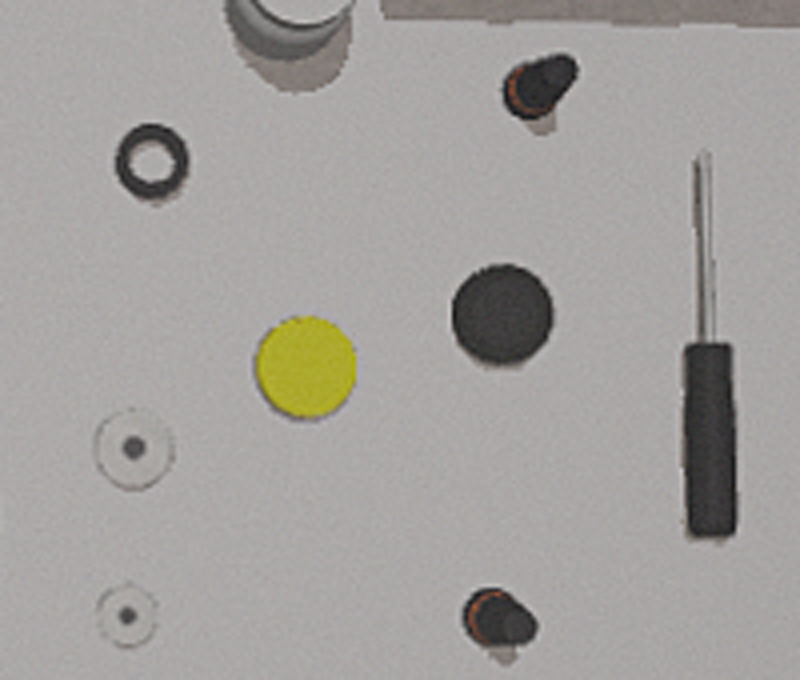

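View pics/c2.png

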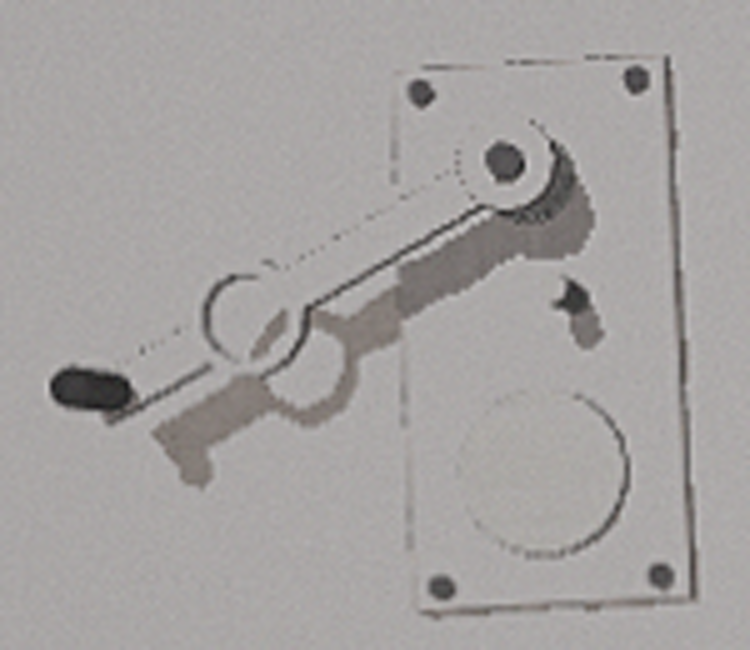

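Candidates: wide disc – black (435,268); yellow look-alike (387,281), ring nut (348,230) → black solid one. Small disc – steel (343,302) larger, (342,344) smaller → the (343,302) one; the close crop confirms both choices (20 px vs 15 px across).

```bash
python3 - <<'E'
from h import *
g=grab_frame("top")
cr=lambda u,v,x0,y0,k:((u+.5)/k-.5+x0,(v+.5)/k-.5+y0)
holes=[cr(*p,115,200,5) for p in [(421,93),(637,80),(443,587),(661,576)]]
H=pix2w(g,holes,.012);print(H.round(4), H.mean(0).round(4))
for i in ((2,0),(3,1)): d=H[i[1]]-H[i[0]];print(np.degrees(np.arctan2(d[1],d[0])),np.linalg.norm(d))
d=H[0]-H[1];print(np.degrees(np.arctan2(-d[0],d[1])))
print("plate",pix2w(g,cr(545,473,115,200,5),.022), "wide",pix2w(g,cr(502,314,310,190,4),.014),"small",pix2w(g,cr(134,449,310,190,4),.012))
W=[.5725,-.305];
for y in (0,np.pi,np.pi/2,-np.pi/2): print(y,inverse_kinematics([*W,.2],down(y)),inverse_kinematics([.517,.127,.2],down(y)))
E
```

```text
[[0.6738 0.1848 0.012 ]
 [0.6796 0.0945 0.012 ]
 [0.4696 0.1709 0.012 ]
 [0.4751 0.0811 0.012 ]] [0.5745 0.1328 0.012 ]
3.9054278984958724 0.20477465579755777
3.7462344672255328 0.20489613843431229
3.625676317296844
plate [[0.5165503  0.12781037 0.022     ]] wide [[ 0.5729177  -0.30488329  0.014     ]] small [[ 0.5029621  -0.11536965  0.012     ]]
0 [-5.36231409e-01  5.28405287e-01  1.64905093e+00 -4.44089210e-16
  9.64136434e-01 -5.36231409e-01] [ 1.83932400e-01  3.78156563e-01  1.91853316e+00 -4.44089210e-16
  8.44902928e-01  1.83932400e-01]
3.141592653589793 [-5.36231409e-01  5.28405287e-01  1.64905093e+00 -4.44089210e-16
  9.64136434e-01  2.60536124e+00] None
1.5707963267948966 [-5.36231409e-01  5.28405287e-01  1.64905093e+00 -4.44089210e-16
  9.64136434e-01 -2.10702774e+00] [ 1.83932400e-01  3.78156563e-01  1.91853316e+00 -4.44089210e-16
  8.44902928e-01 -1.38686393e+00]
-1.5707963267948966 [-5.36231409e-01  5.28405287e-01  1.64905093e+00 -4.44089210e-16
  9.64136434e-01  1.03456492e+00] [ 1.83932400e-01  3.78156563e-01  1.91853316e+00 -4.44089210e-16
  8.44902928e-01  1.75472873e+00]
```

```bash
python3 - <<'E'
from h import *
def look(name,p,yaw):
    move_ptp(p,down(yaw)); wait(.2)
    s=state();g=grab_frame("wrist");cv2.imwrite(name,g["frame"][:,:,::-1]);np.save(name[:-3]+"npy",np.r_[s["ee_pos"],s["tcp_rot"]])
    return g,s
g,s=look("pics/wp.png",[.517,.128,.24],np.radians(93.75))
print(w2pix(g,[[.517,.129,.022]],s))
g,s=look("pics/ws.png",[.503,-.1154,.2],0.)
print(w2pix(g,[[.503,-.1154,.012]],s))
g,s=look("pics/ww.png",[.573,-.305,.2],0.)
print(w2pix(g,[[.573,-.305,.014]],s), state()["time_s"])
E
```

```text
[[323.28651372 205.33950175]]
[[325.12208485 216.45240261]]
[[325.56682657 217.62696788]] 5.1333
```

View pics/wp.png

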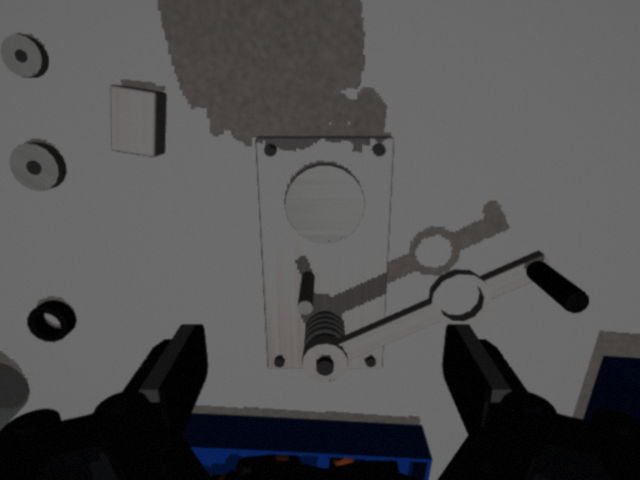

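View pics/ws.png

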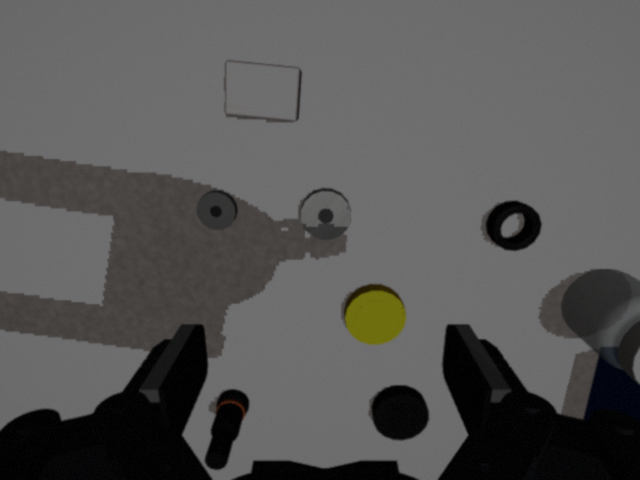

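View pics/ww.png

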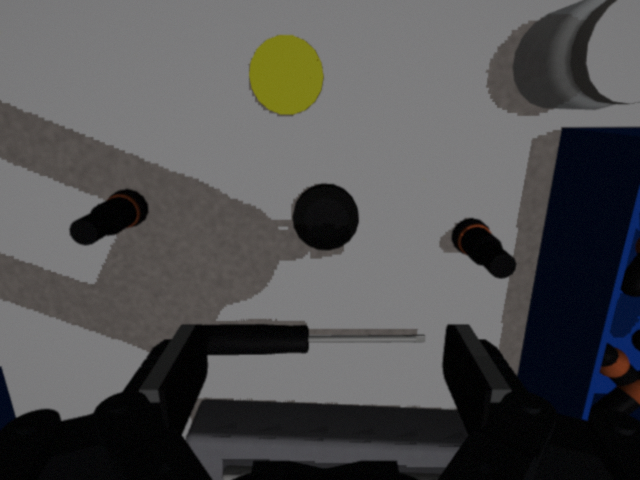

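The wrist views agree with the top camera within about 2 mm: plate centre (325,203), steel disc (325,214), black disc (325,215). Picking the wide disc.

```bash
python3 - <<'E'
from h import *
print(move_straight([.573,-.305,.06],.25), move_straight([.573,-.305,.021],.1,f_stop=15))
s=state();print(s["ee_pos"],s["contact_force"])
gripper_close();s=state();print(s["gripper_width"],s["contact_force"],s["ee_pos"])
move_straight([.573,-.305,.15],.2)
s=state();print(s["gripper_width"],s["time_s"])
g=grab_frame("wrist");cv2.imwrite("pics/g1.png",g["frame"][:,:,::-1])
print(w2pix(g,s["ee_pos"]-[0,0,.007],s),w2pix(g,s["ee_pos"]-[0,0.026,.007],s))
E
```

```text
False False
[ 0.57308253 -0.3050542   0.02112178] [ 0.06300007 -0.06487722  0.04737072]
0.04919964356965164 [-1.95248693  1.36485541 11.71542687] [ 0.57329888 -0.30519063  0.02212771]
0.04900688377438898 7.625
[[327.04004942 346.4340797 ]] [[326.84874635 405.21743094]]
```

View pics/g1.png

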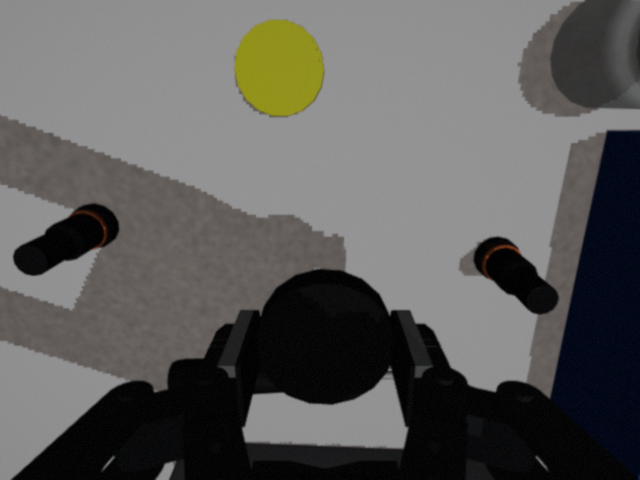

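```bash
python3 - <<'E'
from h import *
s=state();g=grab_frame("wrist");f=g["frame"]
b=np.clip(f.astype(float)*4,0,255).astype(np.uint8)
t=np.linspace(0,2*np.pi,100)
for dy,c in ((0,(0,255,0)),(.003,(255,0,0))):
    P=s["ee_pos"]+np.c_[.026*np.cos(t),.026*np.sin(t)+dy,0*t-.008]
    for p in w2pix(g,P,s): cv2.circle(b,tuple(int(round(x)) for x in p),0,c,-1)
crop(b,"pics/g1c.png",210,250,450,420,3)
E
```

```text
(no output)
```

View pics/g1c.png

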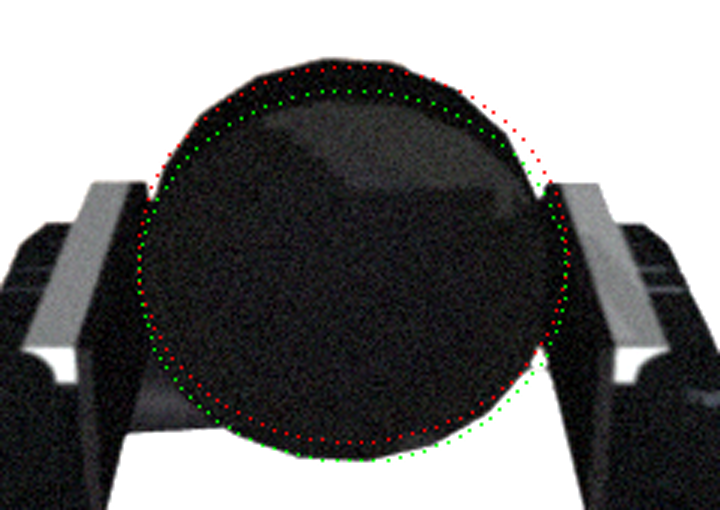

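Disc sits centred in the jaws (within ~1 mm). Placing on the plate.

```bash
python3 - <<'E'
from h import *
move_straight([.573,-.305,.22],.25)
q=down(np.radians(93.75)); P=[.5167,.1293]
move_ptp([*P,.22],q)
move_straight([*P,.07],.2)
print(move_straight([*P,.0445],.04,f_stop=4)); s=state();print(s["ee_pos"],s["contact_force"])
ungrasp(); wait(.2)
move_straight([*P,.2],.2)
move_straight([P[0]-.0,P[1],.24],.2);wait(.3)
s=state();g=grab_frame("wrist");cv2.imwrite("pics/p1w.png",g["frame"][:,:,::-1]);crop(g["frame"],"pics/p1wc.png",250,120,410,260,5)
move_ptp([.503,-.1154,.2],down(0.));
g=grab_frame("top");crop(g["frame"],"pics/p1t.png",185,200,265,330,6)
print(state()["time_s"])
E
```

```text
True
[0.51624476 0.12922707 0.04420969] [-4.92633301e-02 -7.53170169e-04  7.17867422e+00]
14.75
```

View pics/p1wc.png

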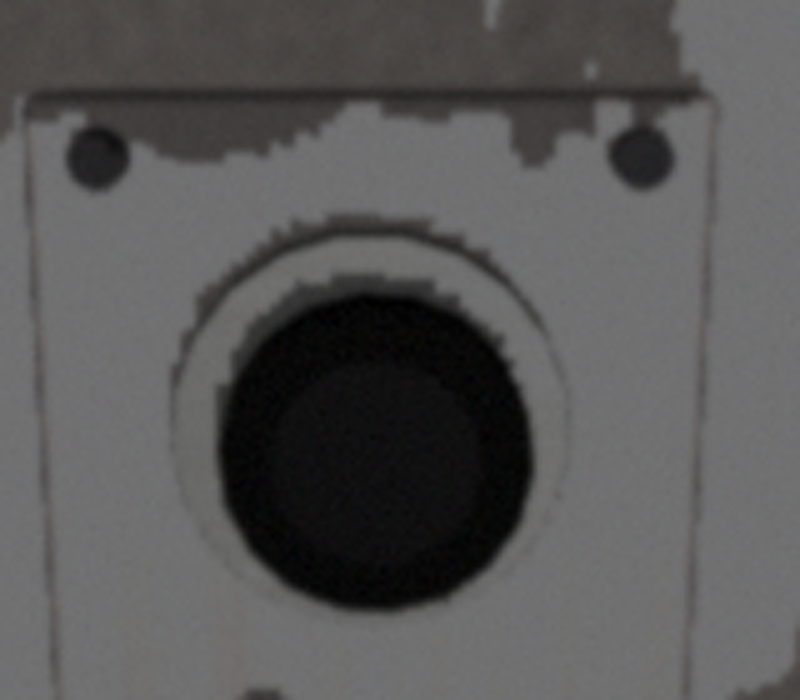

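View pics/p1t.png

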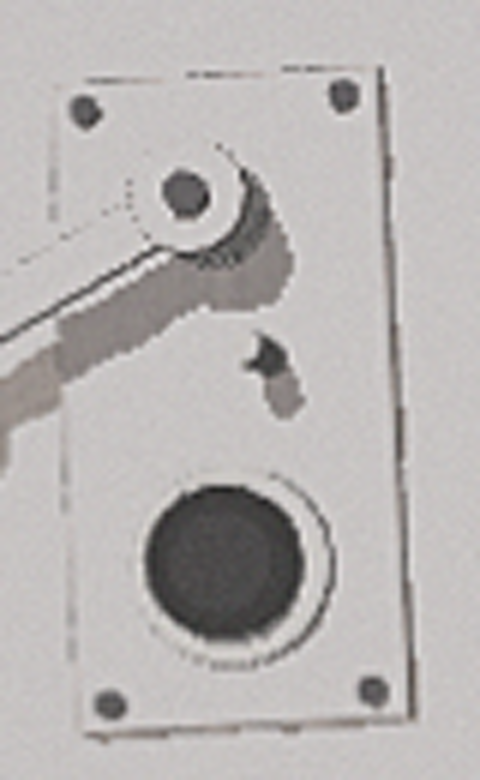

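```bash
python3 - <<'E'
from h import *
g=grab_frame("top");f=g["frame"]
# overlay model circles
b=f.copy();b=cv2.resize(b[200:330,185:265],None,fx=6,fy=6,interpolation=cv2.INTER_CUBIC)
print(pix2w(g,(222.1,293.3),.036))
t=np.linspace(0,2*np.pi,80)
def dr(c,r,z,col):
    for p in w2pix(g,np.c_[c[0]+r*np.cos(t),c[1]+r*np.sin(t),0*t+z],None):
        cv2.circle(b,(int((p[0]-185+.5)*6-.5),int((p[1]-200+.5)*6-.5)),1,col,-1)
dr((.5167,.1285),.034,.022,(255,0,0));dr((.5167,.129),.026,.036,(0,255,0))
cv2.imwrite("pics/p1o.png",b[:,:,::-1])
w=cv2.imread("pics/p1w.png");b=cv2.resize(np.clip(w[120:260,250:410,::-1]*2.,0,255).astype(np.uint8),None,fx=5,fy=5,interpolation=cv2.INTER_CUBIC)
gw=grab_frame("wrist");s={"ee_pos":np.array([.5167,.1293,.24]),"tcp_rot":down(np.radians(93.75))}
def dw(c,r,z,col):
    for p in w2pix(gw,np.c_[c[0]+r*np.cos(t),c[1]+r*np.sin(t),0*t+z],s):
        cv2.circle(b,(int((p[0]-250+.5)*5-.5),int((p[1]-120+.5)*5-.5)),1,col,-1)
dw((.515,.1303),.034,.022,(255,0,0));dw((.515,.1303),.026,.036,(0,255,0))
cv2.imwrite("pics/p1wo.png",b[:,:,::-1])
E
```

```text
[[0.51813258 0.12855441 0.036     ]]
```

View pics/p1o.png

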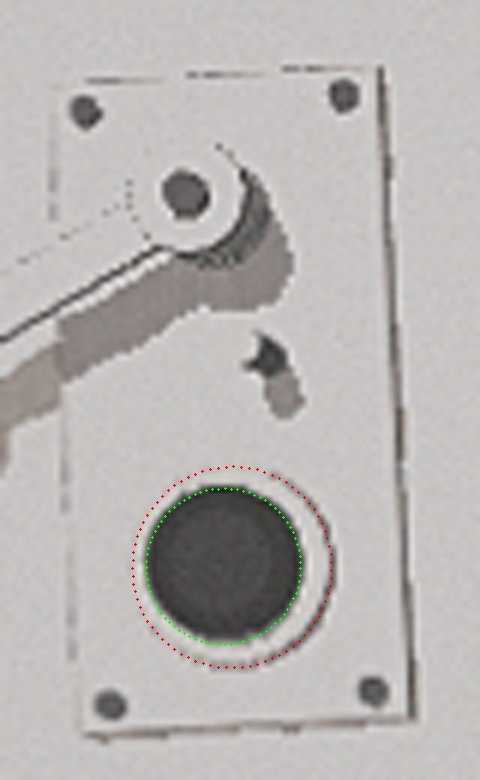

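View pics/p1wo.png

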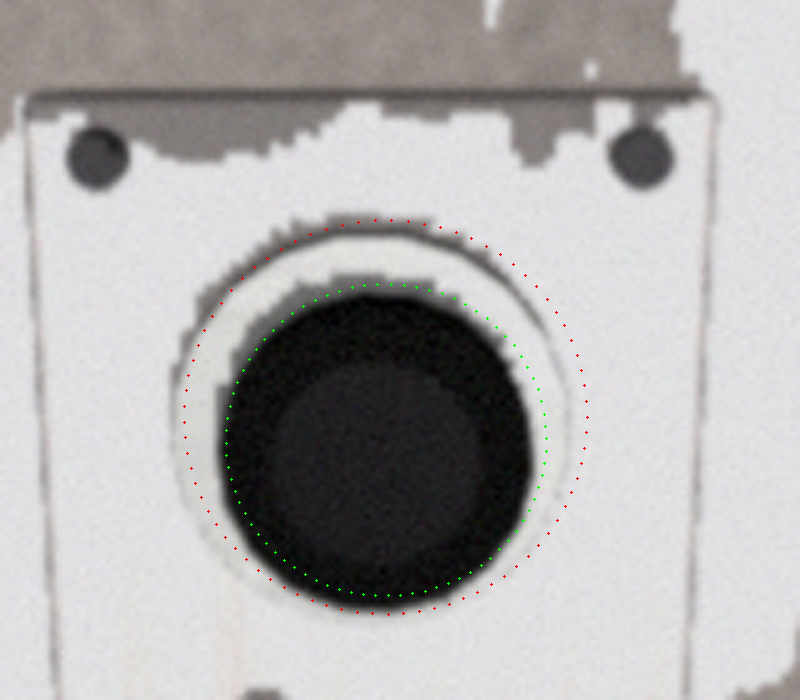

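Wide disc is on the plate, offset about 1 mm in both views (top: disc (222,293), plate (224,294.5), parallax accounted for). Now the steel disc.

```bash
python3 - <<'E'
from h import *
S=[.503,-.1154]
move_straight([*S,.06],.25); print(move_straight([*S,.0235],.1,f_stop=15))
gripper_close();s=state();print(s["gripper_width"],s["contact_force"],s["ee_pos"])
move_straight([*S,.2],.2)
s=state();print(s["gripper_width"],s["time_s"])
g=grab_frame("wrist");b=np.clip(g["frame"].astype(float)*2,0,255).astype(np.uint8)
t=np.linspace(0,2*np.pi,100)
for zz,c in ((-.0115,(0,255,0)),):
    for p in w2pix(g,s["ee_pos"]+np.c_[.02*np.cos(t),.02*np.sin(t),0*t+zz],s): cv2.circle(b,tuple(int(round(x)) for x in p),0,c,-1)
crop(b,"pics/g2c.png",210,250,450,420,3)
E
```

```text
False
0.03674202577424491 [-2.69540392 -0.4346764  17.31487027] [ 0.50322863 -0.11546805  0.02432309]
0.03638446949571368 17.6333
```

View pics/g2c.png

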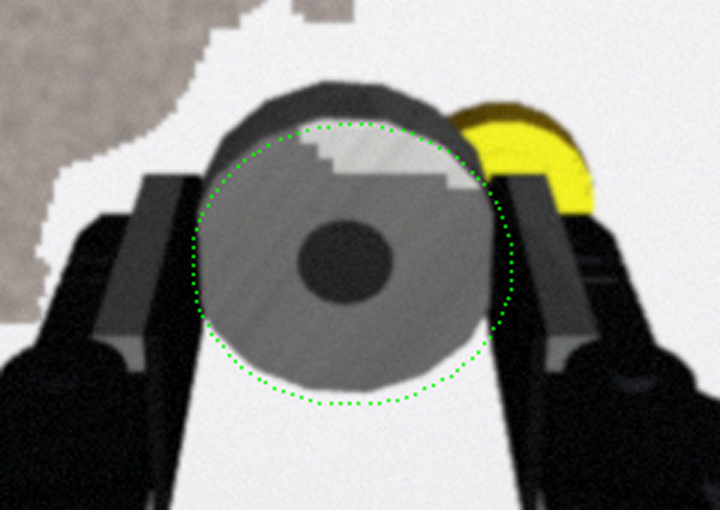

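Steel disc is held level, within ~1 mm of the jaw centre. Placing.

```bash
python3 - <<'E'
from h import *
q=down(np.radians(93.75)); P=[.5172,.1292]
move_ptp([*P,.22],q)
move_straight([*P,.085],.2)
print(move_straight([*P,.058],.04,f_stop=4)); s=state();print(s["ee_pos"],s["contact_force"])
ungrasp(); wait(.2)
move_straight([*P,.24],.2);wait(.3)
s=state();g=grab_frame("wrist");b=np.clip(g["frame"].astype(float)*2,0,255).astype(np.uint8);crop(b,"pics/p2wc.png",250,120,410,260,5)
move_ptp([.40,.3,.25],q)
s=state();g=grab_frame("top");cv2.imwrite("pics/p2full.png",g["frame"][:,:,::-1]);b=cv2.resize(g["frame"][200:330,185:265],None,fx=6,fy=6,interpolation=cv2.INTER_CUBIC)
t=np.linspace(0,2*np.pi,80)
for c,r,z,col in [((.5167,.1288),.034,.022,(255,0,0)),((.5167,.1288),.026,.036,(0,255,0)),((.5167,.1288),.02,.048,(0,0,255))]:
    for p in w2pix(g,np.c_[c[0]+r*np.cos(t),c[1]+r*np.sin(t),0*t+z],None):
        cv2.circle(b,(int((p[0]-185+.5)*6-.5),int((p[1]-200+.5)*6-.5)),1,col,-1)
cv2.imwrite("pics/p2o.png",b[:,:,::-1])
print(s["time_s"])
E
```

```text
True
[0.51706466 0.1292079  0.06039035] [-0.94509178 -0.33163241 12.35840016]
23.2083
```

View pics/p2wc.png

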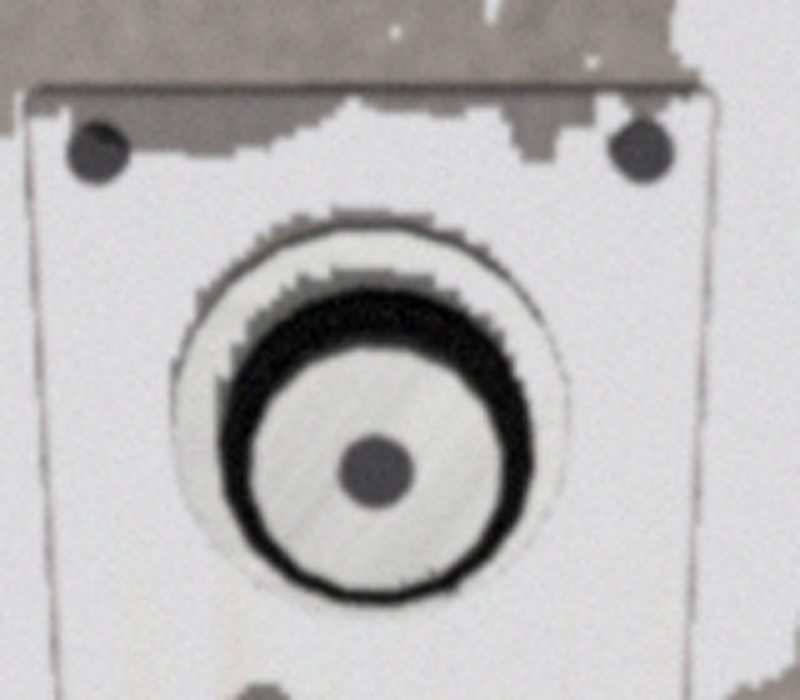

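View pics/p2o.png

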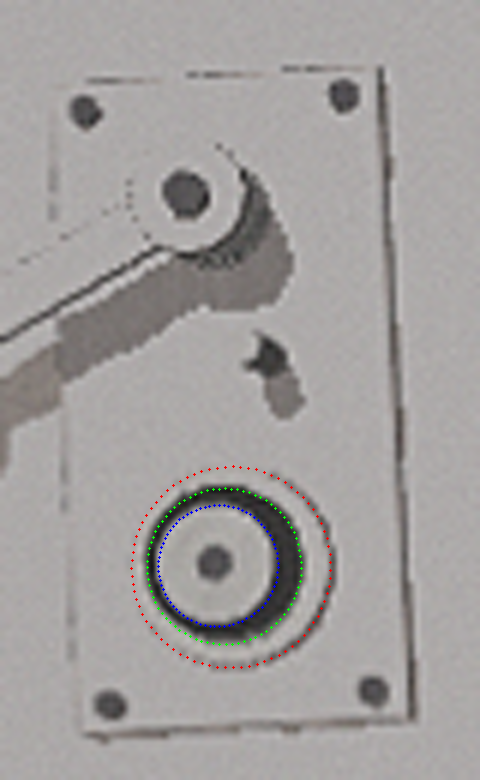

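View pics/p2full.png

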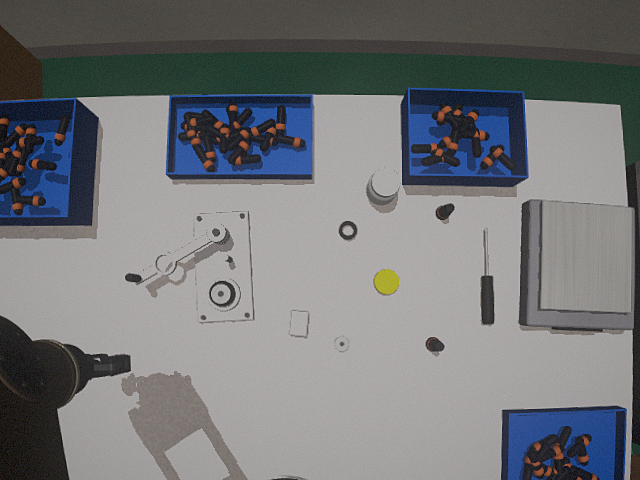

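Both discs are centred within about 1–2 mm by top overlay and wrist view; bystanders unmoved. Now the handle: grip it and follow the arc, rotating with the arm.

```bash
cat >> h.py <<'E'
Y=np.radians(3.75); O=np.array([.5167,.1288]); PV=O+.12*np.array([np.cos(Y),np.sin(Y)])
A0=np.arctan2(.891,-.454)+Y
def hp(a,r=.18): return PV+r*np.array([np.cos(A0+a),np.sin(A0+a)])
def hyaw(a): return A0+a-np.pi/2
E
python3 - <<'E'
from h import *
p=hp(0);print(p,hp(1.1),np.degrees(hyaw(0)))
for a in np.linspace(0,1.15,6): print(inverse_kinematics([*hp(a),.103],down(hyaw(a))))
g=grab_frame("top");print(w2pix(g,[[*p,.125],[*p,.07]]))
f=grab_frame("top")["frame"];crop(f,"pics/hd.png",115,255,195,305,8)
move_ptp([*p,.22],down(hyaw(0)));wait(.2)
s=state();g=grab_frame("wrist");print(w2pix(g,[[*p,.125],[*p,.07]],s));cv2.imwrite("pics/hw.png",np.clip(g["frame"][:,:,::-1]*2.,0,255))
print(s["time_s"],s["joint_positions"])
E
```

```text
[0.54440855 0.29134048] [0.45683383 0.12479427] 30.75065470344408
[ 4.42279445e-01  6.09612713e-01  1.79490698e+00 -4.44089210e-16
  7.37072964e-01 -9.44207264e-02]
[ 4.27373370e-01  5.66461225e-01  1.89198308e+00 -4.44089210e-16
  6.83148349e-01 -3.39326802e-01]
[ 3.93708210e-01  5.27825095e-01  1.97934777e+00 -4.44089210e-16
  6.34419793e-01 -6.02991962e-01]
[ 3.40070044e-01  4.96083799e-01  2.05154800e+00 -4.44089210e-16
  5.93960855e-01 -8.86630127e-01]
[ 2.68111879e-01  4.73594231e-01  2.10300280e+00 -4.44089210e-16
  5.64995622e-01 -1.18858829e+00]
[ 1.83668217e-01  4.62325341e-01  2.12889725e+00 -4.44089210e-16
  5.50370065e-01 -1.50303195e+00]
[[128.54850207 277.38367945]
 [137.8546096  278.68291054]]
[[325.05369804 259.68679157]
 [324.86507097 230.70974746]]
24.5083 [ 4.42825954e-01  4.64667582e-01  1.70637737e+00  6.18012623e-05
  9.70250595e-01 -9.53097619e-02][ WARN:0@9.651] global loadsave.cpp:1063 imwrite_ Unsupported depth image for selected encoder is fallbacked to CV_8U.
```

View pics/hd.png

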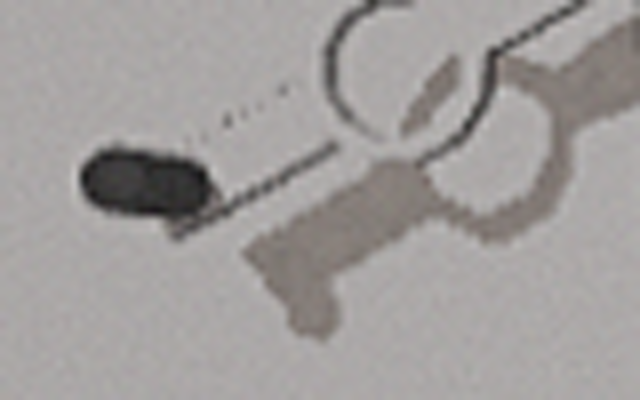

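View pics/hw.png

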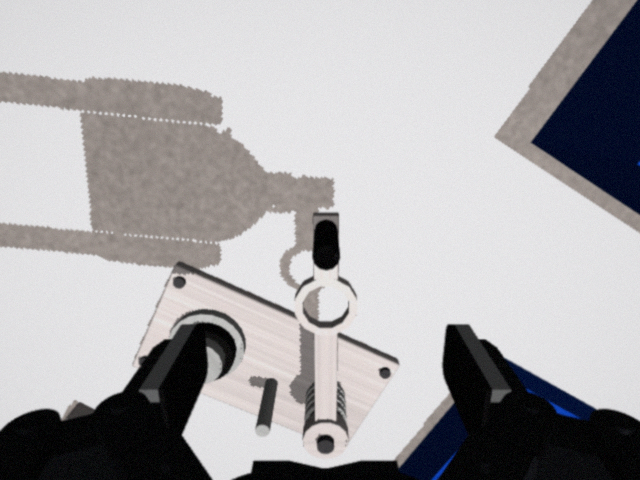

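```bash
python3 - <<'E'
from h import *
p=hp(0)
print(move_straight([*p,.103],.15,f_stop=10)); f0=state()["contact_force"]
gripper_close();s=state();print(s["gripper_width"],s["ee_pos"],f0,s["contact_force"])
for a in np.arange(.1,.55,.1):
    move_straight([*hp(a),.103],.08,rotation=down(hyaw(a)))
    s=state();d=np.array([np.cos(A0+a),np.sin(A0+a)]);t=np.array([-d[1],d[0]]);F=s["contact_force"]
    print(round(a,2),"rad",(F[:2]@d).round(1),"tan",(F[:2]@t).round(1),"z",F[2].round(1),s["gripper_width"],s["time_s"])
g=grab_frame("top");crop(g["frame"],"pics/m1.png",115,200,275,330,5)
E
```

```text
False
0.014630045206990743 [0.54473558 0.29151313 0.1032939 ] [ 0.07865019  0.61371707 -0.87642538] [0.53157466 1.97518005 4.36029205]
0.1 rad -0.0 tan -2.6 z 3.7 0.01458139810058937 26.5167
0.2 rad 1.3 tan -2.9 z 5.1 0.014488330967741676 26.8917
0.3 rad 1.5 tan -4.1 z 5.5 0.014422817483915834 27.2667
0.4 rad 2.7 tan -3.7 z 6.2 0.014619733917739765 27.6417
0.5 rad 1.8 tan -3.7 z 7.1 0.014778396313609854 28.0167
```

View pics/m1.png

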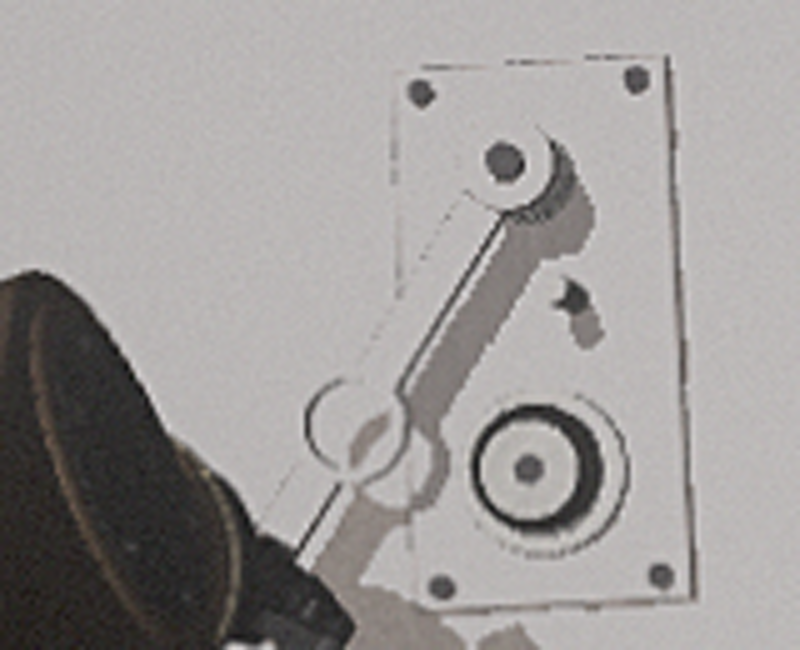

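Arm follows, stack untouched, forces tiny. Continue to the stop.

```bash
python3 - <<'E'
from h import *
def rep(a):
    s=state();d=np.array([np.cos(A0+a),np.sin(A0+a)]);t=np.array([-d[1],d[0]]);F=s["contact_force"]
    e=s["ee_pos"][:2]-PV; ang=(np.arctan2(e[1],e[0])-A0)%(2*np.pi)
    print(round(a,3),"rad",(F[:2]@d).round(1),"tan",(F[:2]@t).round(1),"z",F[2].round(1),"ang",ang.round(4),s["gripper_width"].round(4),s["time_s"]); return F[:2]@t
for a in (.6,.7,.8,.9,1.0,1.05):
    move_straight([*hp(a),.103],.06,rotation=down(hyaw(a))); rep(a)
for a in np.arange(1.06,1.15,.01):
    st=move_straight([*hp(a),.103],.02,rotation=down(hyaw(a)),f_stop=12); wait(.15)
    if rep(a)<-16 or st: print("stop",st);break
E
```

```text
Traceback (most recent call last):
AttributeError: 'float' object has no attribute 'round'
```

```bash
python3 - <<'E'
from h import *
def rep(a):
    s=state();d=np.array([np.cos(A0+a),np.sin(A0+a)]);t=np.array([-d[1],d[0]]);F=s["contact_force"]
    e=s["ee_pos"][:2]-PV; ang=(np.arctan2(e[1],e[0])-A0)%(2*np.pi)
    print("%.3f rad %.1f tan %.1f z %.1f ang %.4f w %.4f t %.2f"%(a,F[:2]@d,F[:2]@t,F[2],ang,s["gripper_width"],s["time_s"])); return F[:2]@t
for a in (.7,.8,.9,1.0,1.05):
    move_straight([*hp(a),.103],.06,rotation=down(hyaw(a))); rep(a)
for a in np.arange(1.06,1.15,.01):
    st=move_straight([*hp(a),.103],.02,rotation=down(hyaw(a)),f_stop=12); wait(.15)
    if rep(a)<-16 or st: print("stop",st);break
E
```

```text
0.700 rad 3.5 tan -4.3 z 8.2 ang 0.6980 w 0.0144 t 28.97
0.800 rad 2.4 tan -4.3 z 8.6 ang 0.7984 w 0.0148 t 29.42
0.900 rad 1.8 tan -6.0 z 9.5 ang 0.8987 w 0.0143 t 29.87
1.000 rad 2.6 tan -7.2 z 11.7 ang 0.9989 w 0.0143 t 30.32
1.050 rad 1.8 tan -6.5 z 9.8 ang 1.0489 w 0.0145 t 30.62
1.060 rad 1.8 tan -6.6 z 10.7 ang 1.0578 w 0.0148 t 31.02
1.070 rad 2.2 tan -6.2 z 10.3 ang 1.0677 w 0.0144 t 31.42
1.080 rad 1.6 tan -6.7 z 11.9 ang 1.0777 w 0.0144 t 31.82
1.090 rad 1.9 tan -6.7 z 11.6 ang 1.0878 w 0.0148 t 32.22
1.100 rad 1.9 tan -5.9 z 11.0 ang 1.0976 w 0.0145 t 32.62
1.110 rad 2.1 tan -11.8 z 12.2 ang 1.1059 w 0.0143 t 33.02
1.120 rad 3.1 tan -25.1 z 10.2 ang 1.1119 w 0.0147 t 33.42
stop False
```

```bash
python3 - <<'E'
from h import *
wait(.5);s=state();print(s["contact_force"],s["ee_pos"],s["joint_velocities"].round(3),s["time_s"])
f=grab_frame("side")["frame"];crop(f,"pics/e1.png",230,90,390,230,5)
f=grab_frame("wrist")["frame"];cv2.imwrite("pics/e2.png",np.clip(f[:,:,::-1]*2.,0,255).astype(np.uint8))
f=grab_frame("top")["frame"];cv2.imwrite("pics/e3.png",f[:,:,::-1])
E
```

```text
[-5.73436151 23.95579457 10.72361698] [0.45712486 0.12269445 0.10320615] [-0.001  0.001 -0.001  0.001  0.002 -0.   ] 33.9167
```

View pics/e1.png

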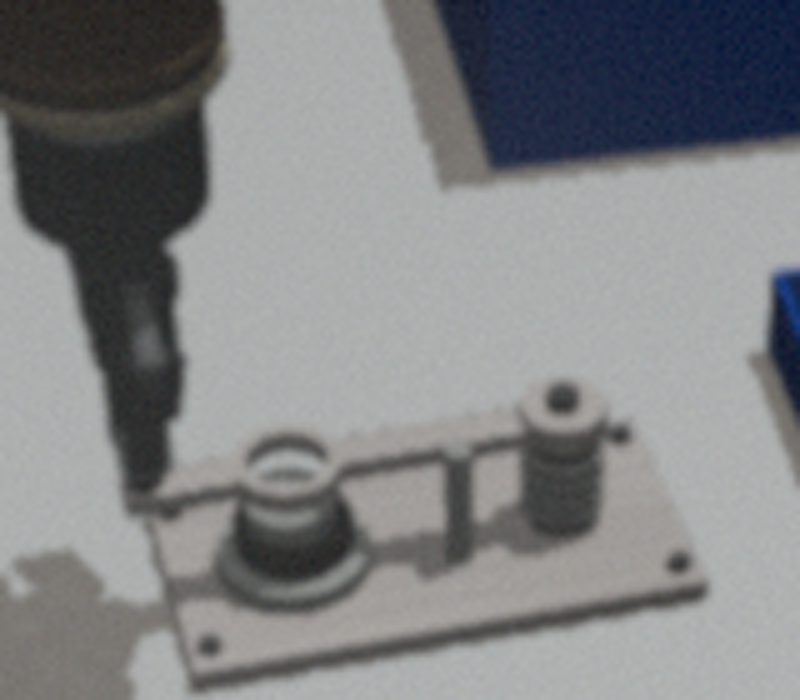

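View pics/e2.png

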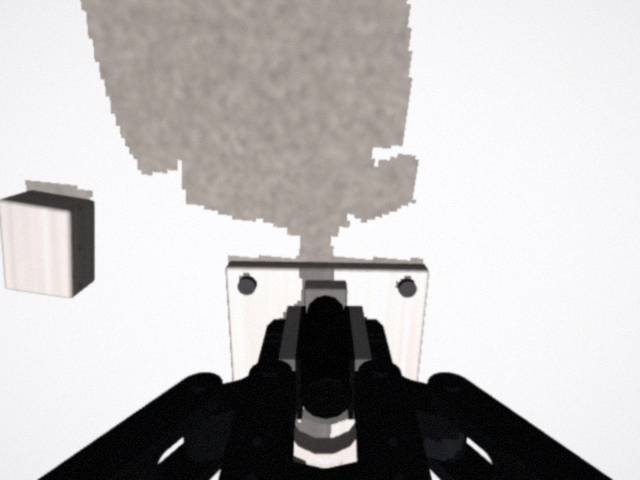

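View pics/e3.png

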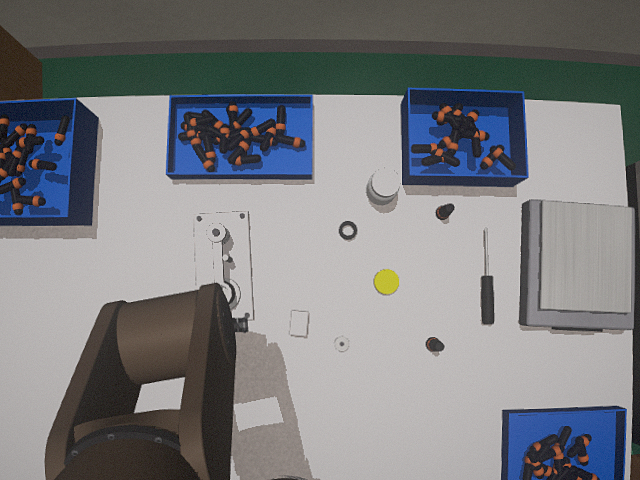

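The side crop shows the arm touching the stop pin (455,450), with the ring over the stack (285,480) and a clear gap between the ring and the small disc. The bystanders in the top view are at their original pixels. Handing in.

```bash
python3 - <<'E'
from h import *
finish_job();s=state();print(s["time_s"],s["contact_force"])
E
```

```text
the job is handed in; nothing more can be done
the job is handed in; nothing more can be done
```

The job is done and handed in: the wide rubber disc is on the plate, the larger steel disc is on top of it, and the gripper is holding the gauge arm against its stop. I handed it in at about 34 s of the 72 s allowed. `finish_job()` reports no verdict, so what follows rests on my own last checks.

- **Stack:** before the swing, the top-camera overlay and the wrist view put both discs within 1–2 mm of the plate's centre, lying flat. After the swing, the side view shows the stack undisturbed, with a clear gap under the ring.
- **Gauge arm:** I gripped the handle and followed its arc. The force along the push rose from about 6–7 N to 25 N at roughly 1.10–1.11 rad. The side view shows the arm against the stop pin, and the joints were still.
- **Bystanders:** the six listed bystanders look unmoved in the final top view.
- **Disagreements:** the wrist and top cameras differed by a steady 2–3 pixels (about 2 mm), which is within the stated calibration. Vertical forces of 12 N (wide disc) and 17 N (steel disc) appeared when the fingers closed at pickup, well under the limits. The gripper also read about 3 mm less than each disc's true width.

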